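# Sweep the loose caps off the board into the discard bin

### The job

Three used screw caps lie loose on the raised board between a small vial and a small jar: sweep all three along the board with the outside of the fingers and over its end into the open discard bin. Only push the caps, gently: do not pinch them, press down on them or lift them. Leave the vial and the jar standing where they are.

Things in the scene. Friction and masses are not known exactly. Their poses are not given: they have to be found in the camera images.
- board: Raised white plastic board on a narrower steel plinth, fixed. Top 280 mm (its x) by 340 mm (its y), flat and without rims, 50 mm above the bench. Origin on the bench under its centre, z up.
- discard_bin: Open steel discard bin, fixed, against one of the board's two ends (at its +y or -y, varies; 2 mm gap), axes parallel to the board's. Outside 190 (x) by 110 mm (y), 4 mm walls and floor. Its two long walls, one next to the board, are 46 mm high, 4 mm below the board's top; the end walls at +x and -x are 60 mm high. Origin: centre of its underside, on the bench.
- instrument_case: Closed flat steel instrument case, fixed, 194 by 104 mm, 44 mm high, at the board's other end. Origin: centre of its underside. Not part of the job.
- vial: Closed small amber glass vial with a black cap, standing on the board among the loose caps: 24 mm across, 42 mm high, about 70 g. Origin: centre of its underside. Stays where it is.
- jar: Closed small amber glass jar with a black cap, standing on the board among the loose caps: 28 mm across, 45 mm high, about 120 g. Origin: centre of its underside. Stays where it is.
- cap_a: Loose black screw cap lying on the board: a plain disc 30 mm across (a bead near its foot 31 mm), 14 mm high, about 20 g, slides easily on the board. Origin: centre of its underside, z up as it lies at the start. One of three equal ones.
- cap_b: Loose black screw cap lying on the board: a plain disc 30 mm across (a bead near its foot 31 mm), 14 mm high, about 20 g, slides easily on the board. Origin: centre of its underside, z up as it lies at the start. One of three equal ones.
- cap_c: Loose black screw cap lying on the board: a plain disc 30 mm across (a bead near its foot 31 mm), 14 mm high, about 20 g, slides easily on the board. Origin: centre of its underside, z up as it lies at the start. One of three equal ones.

How it is judged:
At the end, for the whole second after the job is handed in: All three loose caps lie at rest inside the discard bin, below its 46 mm walls; the vial and the jar stand upright (within 0.15 rad) within 20 mm of where they were (x of cap_a in the frame of discard_bin between -0.093 and 0.093 m and y of cap_a in the frame of discard_bin between -0.053 and 0.053 m and z of each of cap_a, cap_b, cap_c in the frame of discard_bin below 0.046 m and linear speed of each of cap_a, cap_b, cap_c below 0.02 m/s and x of cap_b in the frame of discard_bin between -0.093 and 0.093 m and y of cap_b in the frame of discard_bin between -0.053 and 0.053 m and x of cap_c in the frame of discard_bin between -0.093 and 0.093 m and y of cap_c in the frame of discard_bin between -0.053 and 0.053 m and angle between each of vial, jar's own z axis and vertical below 0.15 rad and distance of each of vial, jar from where it was at the start of the episode below 0.02 m); the robot touches nothing.
It fails at once if a loose cap is lifted (its origin rises more than 25 mm above the board's top) (height (world z) of any of cap_a, cap_b, cap_c above 0.075 m).
It fails at once if a loose cap is pinched or pressed hard (fingers push on it with more than 30 N) (contact force between the fingers and cap_a above 30 N or contact force between the fingers and cap_b above 30 N or contact force between the fingers and cap_c above 30 N).
It fails at once if the vial or the jar is moved more than 20 mm or tipped more than 0.35 rad (distance of any of vial, jar from where it was at the start of the episode above 0.02 m or angle between any of vial, jar's own z axis and vertical above 0.35 rad).
It also fails if it takes over 58 s, if anything falls off the work surface, if the arm or the gripper's body presses on something with over 40 N, if the wrist force passes 120 N, or if a joint passes its speed limit or range.

### The arm

A 6-joint arm with a two-finger parallel gripper is mounted at the origin on the work surface. World frame = base frame: x ahead of the robot, y to its left, z up, the work surface at z = 0. Lengths are in m, angles in rad, forces in N, time in s.
With the tool pointing down it reaches from about 0.35 to 0.975 m from the base axis. Payload 4.9 kg.
Tool frame: the origin (TCP) lies on the mounting face of the last link; the fingertips stand 173 mm ahead of it and the grasp point (between the pads) lies 155 mm ahead of it (tcp_to_grasp is the distance from the TCP to the grasp point, in m); z points along the fingers, y is the line along which they close (so a half turn about z gives the same grasp; the last joint's range is limited). The gripper opens to 85 mm and grips with 20 to 120 N. Pads are 22 mm wide; open, the fingers measure 114 mm over their backs; the gripper's body (76 mm by 85 mm) begins 54 mm behind the grasp point. The pads swing forward as they close: fully open they stand 13 mm farther back than shut.
Start: joints at [1.064, 0.053, 1.613, -0, 1.476, -0.119], TCP at [0.236, 0.579, 0.405] pointing down, gripper open.
Joint ranges: [-3.01, 3.01], [-1.01, 2.22], [0.06, 2.58], [-1.02, 4.17], [0.09, 2.62], [-3.14, 3.14]. Speed limits (rad/s): [2.57, 2.57, 3.14, 3.14, 3.14, 3.14].

### API

Orientations are given as a rotation vector (axis times angle).
In Python, from station import get_obs, get_image, calibration, finish_job, tcp_to_grasp gives the robot as it stands. The module is installed in compiled form; this text tells all that it offers.
- The arm moves only by the tool arm_command, never from a script. Its argument "plan" is a list that holds one entry, the list of rows, each a list of 6 numbers: the shift along the tool's x, y, z in cm, then the turn, a rotation vector about the tool's x, y, z in rad. A call has 1 to 12 rows; each row is the pose to reach, as a shift and turn from the pose commanded when the call began, along the tool's axes at that moment; what a row does not reach only later rows make up. A row lasts 1/12 s, in which the tool goes at most 41.7 mm and 7.16 degrees, less where a joint would pass 70% of its speed; a pose out of reach is approached as far as the arm can. A call with a gripper value outside its range is refused whole. "gripper" is the closure, from -1 (fully open) to 1 (shut), set as the call begins (left out, the last holds). The fingers move at their own pace and stop on an object; "force" is the grip in N (left out, the last holds). Time passes only in rows, so rows that repeat a pose let the fingers close. It gives the time, the measured TCP pose, the force, the opening and the grip force at its end, in the units of the state.
- get_obs(): the state, without advancing time (a new reading comes with each control period).
- get_image(name): name is "side" or "top" or "wrist"; returns (picture, depth): 400x640x3 uint8, blue, green, red; 400x640 float32, m along the optical axis (not along the pixel's ray), 0 where there is no reading.
- calibration(name): a dict with "fx", "fy", "cx", "cy" (pixels), "pose" (4x4, takes a point from camera to world coordinates). Camera axes: x right, y up, looking along -z (the intrinsics and any distortion apply to the point x, -y, -z); pixel columns grow to the right and rows downward; lengths in m; the calibration is good to about 2 mm. The wrist camera is an equidistant fisheye: a pixel r from the principal point sees the ray r / f radians off the axis. A picture is of the moment at which its call begins: read the wrist's pose just before it. calibration takes no time and is no camera call; for the wrist camera it gives the pose at the moment of the call.
- finish_job(): hands the job in; it is judged then, once.
The state is a dict: "t": time; "q": joint angles; "dq": joint speeds; "effort": joint torques, N m; "tool_pos": TCP position; "tool_rot": TCP orientation; "contact_force": force on the tool from outside, world axes, zero at the start; "wrist_torque": the same for the moment, N m; "opening": finger opening in m; "grip_force": force on a finger pad.
Only numpy, scipy, OpenCV 4.12 (cv2) and the standard library are available. Lean on these libraries where they do the work, as an engineer would, in place of code of your own. Each camera call takes 0.05 s, during which the arm holds its last target. There are 200 camera calls.

## Working session

There is one attempt and no reset: what is moved stays moved. The work goes in short steps, Python scripts to look and compute and a tool call to move; the robot and the scene stay as the last step left them, time stands still between calls to the robot, and variables do not carry over. Pictures are saved under pics/ and viewed, at most 10 in all, crops included, and the job is handed in when it is done.

Besides the shell and the picture viewer there is one more tool, called after "Call:" as name(argument=value, ...) on one line, values as JSON. arm_command: Moves the arm, as the interface text tells. Its arguments: {"type":"object","properties":{"plan":{"type":"array"},"gripper":{"type":"number"},"force":{"type":"number"}},"required":["plan"]}

```bash
mkdir -p pics
cat > h.py <<'E'
import numpy as np,cv2
from station import *
def ray(name,px,h):
    c=calibration(name);P=np.array(c['pose'])
    px=np.atleast_2d(px).astype(float)
    d=np.c_[(px[:,0]-c['cx'])/c['fx'],-(px[:,1]-c['cy'])/c['fy'],-np.ones(len(px))]@P[:3,:3].T
    o=P[:3,3];return o+d*((h-o[2])/d[:,2])[:,None]
def cloud(name,dep):
    v,u=np.mgrid[:400,:640];c=calibration(name);P=np.array(c['pose'])
    p=np.stack([(u-c['cx'])/c['fx']*dep,-(v-c['cy'])/c['fy']*dep,-dep],-1)
    return p@P[:3,:3].T+P[:3,3]
E
python3 - <<'E'
from h import *
o=get_obs();print(o['tool_pos'],o['tool_rot'],tcp_to_grasp)
for n in('top','side'):
    im,d=get_image(n);cv2.imwrite(f'pics/{n}0.png',im);np.savez(f'pics/{n}0.npz',im=im,d=d)
    print(calibration(n))
E
```

```text
[0.23621566 0.57834943 0.40343803] [-0.60526729 -3.08207224  0.00314924] 0.1547
{'fx': 376.9556884196486, 'fy': 376.9556884196486, 'cx': 318.13105972021924, 'cy': 193.75703842931324, 'pose': array([[ 0.02149257,  0.98608227, -0.16486302,  0.44191872],
       [-0.99839427,  0.02981389,  0.04816657,  0.03880175],
       [ 0.0524114 ,  0.16356307,  0.98513967,  0.82235102],
       [ 0.        ,  0.        ,  0.        ,  1.        ]])}
{'fx': 395.85271864267014, 'fy': 395.85271864267014, 'cx': 321.3997643758691, 'cy': 193.37532376333368, 'pose': array([[ 0.9911935 ,  0.08445063, -0.10199774,  0.49272318],
       [-0.13183789,  0.55710488, -0.81991032, -0.57814294],
       [-0.0124185 ,  0.82613694,  0.56333253,  0.48577494],
       [ 0.        ,  0.        ,  0.        ,  1.        ]])}
```

View pics/top0.png

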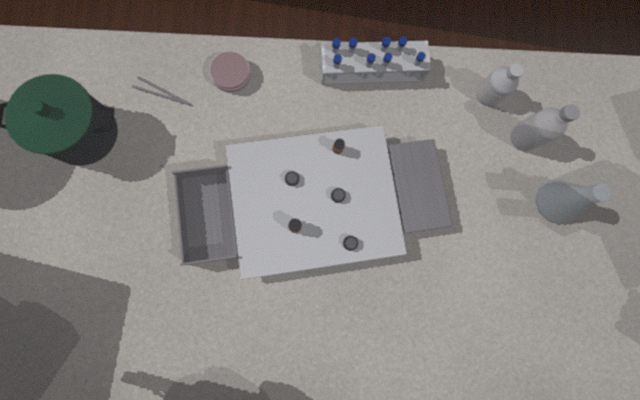

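View pics/side0.png

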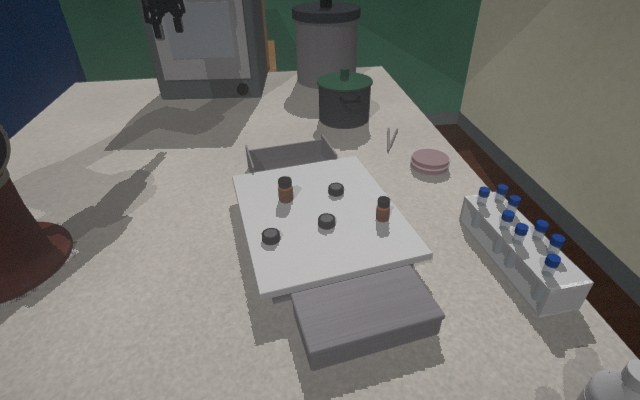

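The top view shows the bin at the left (+y) end around (205,215) and the case at the right. The caps are at (292,178), (339,195) and (350,243). The bottles are at (339,146) and (295,226).

Run:
```python
from h import *
z=np.load('pics/top0.npz');im,d=z['im'],z['d']
p=cloud('top',d)
m=((abs(p[...,2]-.05)<.012)&(im.min(2)>125)&(d>0)).astype(np.uint8)
m=cv2.morphologyEx(m,cv2.MORPH_CLOSE,np.ones((5,5)))
roi=np.zeros_like(m);roi[120:285,215:415]=1;m*=roi
cn=max(cv2.findContours(m,0,1)[0],key=cv2.contourArea)
W=ray('top',cn[:,0],.05)[:,:2]
r=cv2.minAreaRect((W*1000).astype(np.float32));print('board',r)
c=np.array(r[0])/1000
e=cv2.boxPoints(r)/1000
ed=[e[1]-e[0],e[2]-e[1]];ly=max(ed,key=np.linalg.norm);ly/=np.linalg.norm(ly);ly*=np.sign(ly[1]);lx=np.array([ly[1],-ly[0]])
print('yaw',np.arctan2(-lx[1]*-1,lx[0]))
np.savez('bd.npz',c=c,lx=lx,ly=ly)
B=lambda w:np.round(np.array([(w[:2]-c)@lx,(w[:2]-c)@ly])*1000,1)
for view,hc in(('top',.064),('side',.064)):
  z=np.load(f'pics/{view}0.npz');im,d=z['im'],z['d']
  poly=ray  # board mask by projection
  v,u=np.mgrid[:400,:640];g=ray(view,np.c_[u.ravel(),v.ravel()],.05)[:,:2]-c
  ins=((abs(g@lx)<.15)&(abs(g@ly)<.16)).reshape(400,640)
  k=((im.max(2)<95)&ins).astype(np.uint8)
  n,l,s,ce=cv2.connectedComponentsWithStats(k)
  pc=cloud(view,d)
  for i in range(1,n):
    if s[i,4]>25:
      zz=pc[l==i][:,2]
      ht=np.percentile(zz,90)
      print(view,ce[i].round(),s[i,:5],'z',ht.round(3),'brown',int((im[l==i][:,2].astype(int)-im[l==i][:,0]).mean()),'B@.06',B(ray(view,ce[i],.06)[0]),'B@.09',B(ray(view,ce[i],.092)[0]),'cloudtop',B(np.median(pc[l==i][zz>ht-.006],0)))
# bin
print('bin corners',[B(ray('top',q,.05)[0]) for q in [(177,171),(184,263),(232,167),(240,259)]])
print('tcp in B',B(get_obs()['tool_pos']),c,lx,ly)
```

```text
board ((560.31591796875, 12.345169067382812), (279.44818115234375, 372.6566467285156), 9.729154586791992)
yaw 0.16980577
top [339. 146.] [334 139  10  15 111] z 0.093 brown 6 B@.06 [102.7 -70. ] B@.09 [ 93.6 -65.1] cloudtop [ 98.5 -66.8]
top [292. 179.] [285 172  15  14 103] z 0.066 brown -1 B@.06 [45.5 36.7] B@.09 [38.9 37.1] cloudtop [45.7 36.1]
top [338. 196.] [331 189  15  14  91] z 0.066 brown -2 B@.06 [ -2.  -51.6] B@.09 [ -6.7 -47.5] cloudtop [ -2.7 -51.6]
top [295. 225.] [289 219  13  13 129] z 0.097 brown 1 B@.06 [-49.3  44.1] B@.09 [-52.   44.2] cloudtop [-52.   43.8]
top [350. 243.] [343 236  15  14  93] z 0.066 brown -2 B@.06 [-100.7  -61.2] B@.09 [-101.2  -56.7] cloudtop [-100.4  -60.5]
side [284. 182.] [278 177  13  12 138] z 0.095 brown 2 B@.06 [-44.3  88.1] B@.09 [-53.5  38.6] cloudtop [-53.2  40.1]
side [336. 191.] [328 183  16  14 136] z 0.064 brown 0 B@.06 [43.3 27.6] B@.09 [ 27.5 -17.4] cloudtop [43.5 27.6]
side [286. 196.] [279 189  14  14 153] z 0.075 brown 24 B@.06 [-52.9  39.9] B@.09 [-61.4  -6. ] cloudtop [-53.9  32.7]
side [383. 202.] [378 196  12  13 130] z 0.092 brown 2 B@.06 [114.5 -35.5] B@.09 [ 93.4 -75.7] cloudtop [ 95.6 -70.7]
side [382. 215.] [376 209  13  13 134] z 0.073 brown 26 B@.06 [ 95.1 -72.2] B@.09 [  75.4 -109.7] cloudtop [ 92.9 -77. ]
side [326. 223.] [318 214  17  16 168] z 0.064 brown 0 B@.06 [ -4.8 -60.9] B@.09 [-16.9 -99.2] cloudtop [ -5.4 -60.9]
side [271. 238.] [262 228  18  17 177] z 0.064 brown 0 B@.06 [-103.5  -70.4] B@.09 [-108.3 -108. ] cloudtop [-102.7  -70.8]
bin corners [array([ 96.3, 268.2]), array([-91.8, 271.2]), array([ 89.5, 156.3]), array([-100.3,  161.5])]
tcp in B [-223.8  612.7] [0.56031592 0.01234517] [0.9856176  0.16899091] [-0.16899091  0.9856176 ]
```

```bash
cat >> h.py <<'E'
from scipy.spatial.transform import Rotation as R
def fr():
    z=np.load('bd.npz');return z['c'],z['lx'],z['ly']
def go(x,y,ztip,push=0):
    """x,y board mm of TCP axis, ztip world mm of tip; push: angle (deg) of tool x from board +y, ccw. prints shift cm, turn rad"""
    c,lx,ly=fr();o=get_obs();Rt=R.from_rotvec(o['tool_rot']).as_matrix()
    t=np.r_[c+lx*x/1000+ly*y/1000,(ztip+173)/1000]
    a=np.deg2rad(push);tx=np.r_[ly*np.cos(a)-lx*np.sin(a),0];tz=np.array([0,0,-1.]);T=np.c_[tx,np.cross(tz,tx),tz]
    print('go',(x,y,ztip,push),(Rt.T@(t-o['tool_pos'])*100).round(2),R.from_matrix(Rt.T@T).as_rotvec().round(3))
def where():
    c,lx,ly=fr();o=get_obs();w=o['tool_pos'][:2]-c;print('tcp B',(w@lx*1000).round(1),(w@ly*1000).round(1),'tip z',(o['tool_pos'][2]*1000-173).round(1),'t',o['t'],'op',o['opening'],o['contact_force'])
E
python3 - <<'E'
from h import *
q=ray('top',[(227,144),(385,127),(406,255),(241,277)],.05)[:,:2]
s=ray('side',[(233,175),(358,158),(431,254),(262,294)],.05)[:,:2]
for k in(q,s):
  print(k.round(3).tolist())
  print('c',k.mean(0),'len',[np.linalg.norm(k[i]-k[(i+1)%4]).round(3) for i in range(4)])
  print([np.degrees(np.arctan2(*(k[(i+1)%4]-k[i])[::-1])).round(1) for i in range(4)])
yaw=np.deg2rad(9.5)
c=q.mean(0);lx=np.array([np.cos(yaw),np.sin(yaw)]);ly=np.array([-lx[1],lx[0]])
np.savez('bd.npz',c=c,lx=lx,ly=ly)
for n,l,h in(('top',[(292,178.5),(338.5,195.5),(350,243)],.064),('top',[(339,146),(295,225.5)],.092),('side',[(336,188),(326.5,219.5),(271,235)],.064),('side',[(383,202),(285,182)],.09)):
  w=ray(n,l,h)[:,:2]-c;print(n,(np.c_[w@lx,w@ly]*1000).round(0).tolist())
go(44,-12,150)
E
```

```text
[[0.671, 0.195], [0.722, -0.141], [0.449, -0.182], [0.399, 0.151]]
c [0.56039937 0.00571079] len [np.float64(0.339), np.float64(0.276), np.float64(0.337), np.float64(0.276)]
[np.float64(-81.4), np.float64(-171.4), np.float64(98.6), np.float64(9.2)]
[[0.396, 0.152], [0.671, 0.183], [0.721, -0.139], [0.454, -0.184]]
c [0.56080225 0.00312011] len [np.float64(0.277), np.float64(0.327), np.float64(0.271), np.float64(0.341)]
[np.float64(6.5), np.float64(-81.2), np.float64(-170.5), np.float64(99.8)]
top [[46.0, 43.0], [-2.0, -46.0], [-100.0, -54.0]]
top [[94.0, -59.0], [-52.0, 50.0]]
side [[46.0, 37.0], [-2.0, -51.0], [-101.0, -62.0]]
side [[95.0, -66.0], [-51.0, 48.0]]
go (44, -12, 150, 0) [-56.04 -39.45   8.12] [-2.000e-03  1.000e-03  1.017e+00]
```

Call:
arm_command(plan=[[[-28, -20, 3, 0, 0, 0.5], [-28, -20, 3, 0, 0, 0.5], [-28, -20, 3, 0, 0, 0.5], [-28, -20, 3, 0, 0, 0.5], [-28, -20, 3, 0, 0, 0.5], [-56, -39.5, 5, 0, 0, 1.017], [-56, -39.5, 5, 0, 0, 1.017], [-56, -39.5, 5, 0, 0, 1.017], [-56, -39.5, 5, 0, 0, 1.017], [-56, -39.5, 5, 0, 0, 1.017], [-56, -39.5, 5, 0, 0, 1.017], [-56, -39.5, 5, 0, 0, 1.017]]], gripper=0.5)

```text
t: 1.1
tool_pos: [0.5049, 0.1562, 0.3667]
tool_rot: [-2.03, -2.398, 0.0]
contact_force: [0.2, 0.3, 0.3]
opening: 0.0212
grip_force: 0.0
```

```bash
python3 -c "
from h import *
where();go(45,-8,120)"
```

```text
tcp B -29.9 157.6 tip z 193.7 t 1.1 op 0.02119020750762288 [0.22098112 0.28953847 0.32327836]
go (45, -8, 120, 0) [-16.56   7.49   7.37] [-0. -0.  0.]
```

Call:
arm_command(plan=[[[-16.5, 7.5, 7, 0, 0, 0], [-16.5, 7.5, 7, 0, 0, 0], [-16.5, 7.5, 7, 0, 0, 0], [-16.5, 7.5, 7, 0, 0, 0], [-16.5, 7.5, 7, 0, 0, 0], [-16.5, 7.5, 7, 0, 0, 0], [-16.5, 7.5, 7, 0, 0, 0], [-16.5, 7.5, 7, 0, 0, 0]]])

```text
t: 1.77
tool_pos: [0.6054, 0.0082, 0.2969]
tool_rot: [-2.029, -2.397, 0.0]
contact_force: [-0.1, -0.4, -0.1]
opening: 0.0213
grip_force: 0.0
```

```bash
python3 -c "
from h import *
where();go(45,-8,57)
for n in ('wrist','side'):
  im,d=get_image(n);cv2.imwrite('pics/%s1.png'%n,im)
print(calibration('wrist'))"
```

```text
tcp B 44.8 -4.9 tip z 123.9 t 1.7667 op 0.021305403995286576 [-0.13437484 -0.38395465 -0.10354091]
go (45, -8, 57, 0) [-0.31  0.03  6.69] [-0.001 -0.001  0.   ]
{'fx': 309.70691628693146, 'fy': 309.70691628693146, 'cx': 321.37068602983555, 'cy': 194.43335690254176, 'pose': array([[ 9.86060011e-01, -1.58085141e-01, -5.19109214e-02,
         5.91644057e-01],
       [ 1.66389673e-01,  9.37522659e-01,  3.05558081e-01,
         8.73753395e-02],
       [ 3.63472839e-04, -3.09936046e-01,  9.50757338e-01,
         2.65989301e-01],
       [ 0.00000000e+00,  0.00000000e+00,  0.00000000e+00,
         1.00000000e+00]])}
```

View pics/wrist1.png

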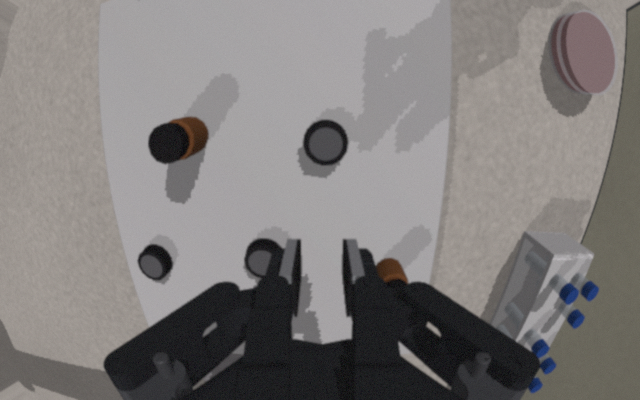

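View pics/side1.png

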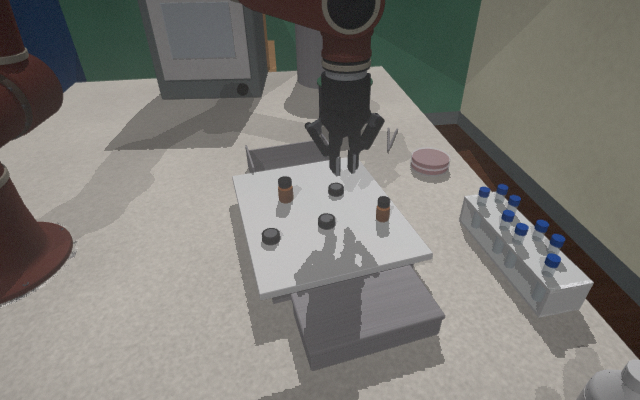

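The wrist view shows cap a at (326,142), centred ahead of the finger gap at about (321,240). The vial is at (170,140). The finger linkages spread wide, so I'll measure their clearance over the vial.

Run:
```python
from h import *
o=get_obs();c=calibration('wrist');P=np.array(c['pose']);im,d=get_image('wrist')
v,u=np.mgrid[:400,:640];x=(u-c['cx'])/c['fx'];y=(v-c['cy'])/c['fy'];r=np.hypot(x,y)+1e-9
s=np.tan(np.minimum(r,1.4))/r
p=np.stack([x*s*d,-y*s*d,-d],-1)@P[:3,:3].T+P[:3,3]
T=(p-o['tool_pos'])@R.from_rotvec(o['tool_rot']).as_matrix()*1000
w=p
ok=(d>0)&(T[...,2]<185)&(abs(T[...,1])<110)&(abs(T[...,0])<45)&(v>200)
for a in range(-100,100,10):
  k=ok&(T[...,1]>=a)&(T[...,1]<a+10)
  if k.sum()>5: print(a,k.sum(),'zmax',np.percentile(T[k][:,2],99).round(),'x',np.percentile(T[k][:,0],[2,98]).round())
# objects via wrist
cc,lx,ly=fr()
for n,q in(('a',(326,142)),('b',(264,258)),('c',(155,262)),('vialcap',(168,143))):
  g=p[q[1]-2:q[1]+3,q[0]-2:q[0]+3].reshape(-1,3);g=np.median(g,0);print(n,((g[:2]-cc)@lx*1000).round(),((g[:2]-cc)@ly*1000).round(),g[2].round(3))
```

```text
-70 386 zmax 91.0 x [ 1. 14.]
-60 2633 zmax 107.0 x [ 4. 14.]
-50 4697 zmax 123.0 x [-10.  13.]
-40 2543 zmax 129.0 x [-11.  14.]
-30 2229 zmax 165.0 x [ 2. 18.]
-20 5382 zmax 168.0 x [-7. 21.]
-10 2436 zmax 101.0 x [10. 20.]
0 2598 zmax 161.0 x [ 2. 20.]
10 5360 zmax 168.0 x [-6. 21.]
20 2080 zmax 164.0 x [-1. 17.]
30 2655 zmax 129.0 x [-11.  14.]
40 4663 zmax 122.0 x [-9. 13.]
50 2477 zmax 106.0 x [ 3. 14.]
60 253 zmax 90.0 x [ 1. 14.]
a 47.0 46.0 0.064
b 1.0 -41.0 0.063
c -96.0 -51.0 0.063
vialcap -49.0 52.0 0.094
```

Call:
arm_command(plan=[[[-0.3, 0, 3.5, 0, 0, 0], [-0.3, 0, 6, 0, 0, 0], [-0.3, 0, 7.0, 0, 0, 0], [-0.3, 0, 7.0, 0, 0, 0], [0.5, 0, 7.0, 0, 0, 0], [1.3, 0, 7.0, 0, 0, 0], [2.1, 0, 7.0, 0, 0, 0], [2.9, 0, 7.0, 0, 0, 0], [3.7, 0, 7.0, 0, 0, 0], [4.5, 0, 7.0, 0, 0, 0], [5.3, 0, 7.0, 0, 0, 0], [6.1, 0, 7.0, 0, 0, 0]]])

```text
t: 2.92
tool_pos: [0.5955, 0.0689, 0.2274]
tool_rot: [2.029, 2.398, 0.0]
contact_force: [0.7, -0.5, 0.8]
opening: 0.0211
grip_force: 0.4
```

```bash
python3 -c "
from h import *
where();go(45,182,53)
im,d=get_image('wrist');cv2.imwrite('pics/w2.png',im)"
```

```text
tcp B 45.0 56.6 tip z 54.4 t 2.9167 op 0.02110644542119961 [ 0.66648089 -0.48508258  0.81260834]
go (45, 182, 53, 0) [12.54  0.    0.14] [0. 0. 0.]
```

View pics/w2.png

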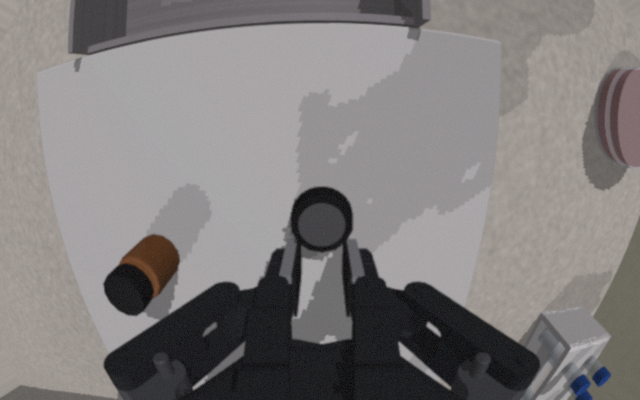

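The wrist view shows cap a nested against the two fingertips at (321,218), with the bin rim ahead along the top of the picture. I'll continue the sweep.

Call:
arm_command(plan=[[[1, 0, 0, 0, 0, 0], [2, 0, 0, 0, 0, 0], [3, 0, 0, 0, 0, 0], [4, 0, 0, 0, 0, 0], [5, 0, 0, 0, 0, 0], [6, 0, 0, 0, 0, 0], [7, 0, 0, 0, 0, 0], [8, 0, 0, 0, 0, 0], [9, 0, 0, 0, 0, 0], [10, 0, 0, 0, 0, 0], [11, 0, 0, 0, 0, 0], [12, 0, 0, 0, 0, 0]]])

```text
t: 3.97
tool_pos: [0.5755, 0.1874, 0.2272]
tool_rot: [-2.03, -2.398, -0.0]
contact_force: [0.2, 0.6, 0.8]
opening: 0.0213
grip_force: 0.0
```

Call:
arm_command(plan=[[[0.7, 0, 0, 0, 0, 0], [1.2, 0, 0, 0, 0, 0], [1.2, 0, 0, 0, 0, 0], [1.2, 0, 0, 0, 0, 0]]])

```text
t: 4.3
tool_pos: [0.5737, 0.1984, 0.2271]
tool_rot: [2.029, 2.398, -0.0]
contact_force: [-0.8, 0.1, 0.5]
opening: 0.0213
grip_force: 0.0
```

```bash
python3 -c "
from h import *
where();go(3,-98,130)
im,d=get_image('wrist');cv2.imwrite('pics/w3.png',im)"
```

```text
tcp B 44.9 187.8 tip z 54.1 t 4.3 op 0.021283639459469237 [-0.83469333  0.05276032  0.53804023]
go (3, -98, 130, 0) [-28.58  -4.21  -7.58] [-0.     0.     0.001]
```

View pics/w3.png

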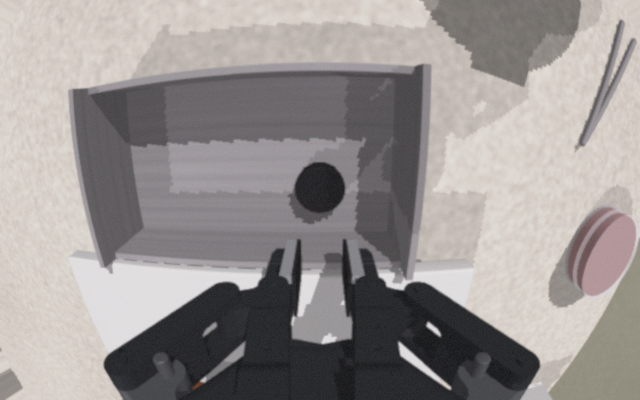

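Cap a lies in the bin at (320,187). Next is cap b: lift, go behind it and descend.

Call:
arm_command(plan=[[[0, 0, -4, 0, 0, 0], [-1, 0, -7.5, 0, 0, 0], [-28.5, -4.4, -7.5, 0, 0, 0], [-28.5, -4.4, -7.5, 0, 0, 0], [-28.5, -4.4, -7.5, 0, 0, 0], [-28.5, -4.4, -7.5, 0, 0, 0], [-28.5, -4.4, -7.5, 0, 0, 0], [-28.5, -4.4, -7.5, 0, 0, 0], [-28.5, -4.4, -7.5, 0, 0, 0], [-28.5, -4.4, -7.5, 0, 0, 0], [-28.5, -4.4, -7.5, 0, 0, 0], [-28.5, -4.4, -7.5, 0, 0, 0]]])

```text
t: 5.35
tool_pos: [0.5773, -0.0903, 0.3021]
tool_rot: [-2.03, -2.397, -0.0]
contact_force: [-0.6, 0.0, -0.0]
opening: 0.0214
grip_force: 0.0
```

Run:
```python
from h import *
where()
o=get_obs();c=calibration('wrist');P=np.array(c['pose']);im,d=get_image('wrist');cv2.imwrite('pics/w4.png',im)
v,u=np.mgrid[:400,:640];x=(u-c['cx'])/c['fx'];y=(v-c['cy'])/c['fy'];r=np.hypot(x,y)+1e-9
s=np.tan(np.minimum(r,1.4))/r
p=np.stack([x*s*d,-y*s*d,-d],-1)@P[:3,:3].T+P[:3,3]
cc,lx,ly=fr();g=p[...,:2]-cc;bx,by=g@lx*1000,g@ly*1000
k=((d>0)&(abs(p[...,2]-.063)<.005)&(im.max(2)<110)&(abs(bx)<140)&(abs(by)<165)).astype(np.uint8)
n,l,st,ce=cv2.connectedComponentsWithStats(k)
for i in range(1,n):
  if st[i,4]>150: print(ce[i].round(),st[i,4],bx[l==i].mean().round(1),by[l==i].mean().round(1),'mid',(bx[l==i].min()+bx[l==i].max())/2,(by[l==i].min()+by[l==i].max())/2)
```

```text
tcp B 0.8 -97.4 tip z 129.1 t 5.35 op 0.021441147284533283 [-0.58516352  0.03442479 -0.04339172]
[253.  14.] 162 -45.4 41.3 mid -48.86105506730293 44.333820451127366
[319. 138.] 1471 -1.2 -45.3 mid -1.3173631382086288 -45.52456777849406
[184. 155.] 1160 -99.9 -54.8 mid -100.65399486929005 -55.426591875361126
[446. 157.] 156 89.4 -56.7 mid 92.72295456746791 -58.98169361486809
```

Call:
arm_command(plan=[[[0, -0.2, 3.5, 0, 0, 0], [0, -0.2, 6.5, 0, 0, 0], [0, -0.2, 7.5, 0, 0, 0], [0, -0.2, 7.5, 0, 0, 0], [1, -0.2, 7.5, 0, 0, 0], [2, -0.2, 7.5, 0, 0, 0], [3, -0.2, 7.5, 0, 0, 0], [4, -0.2, 7.5, 0, 0, 0], [5, 0, 7.5, 0, 0, 0], [6, 0.25, 7.5, 0, 0, 0], [7, 0.5, 7.5, 0, 0, 0], [8, 0.75, 7.5, 0, 0, 0]]])

```text
t: 6.4
tool_pos: [0.5718, -0.0088, 0.2274]
tool_rot: [2.029, 2.398, 0.0]
contact_force: [0.9, -0.2, -0.9]
opening: 0.0215
grip_force: 0.2
```

Call:
arm_command(plan=[[[1, 0.25, 0, 0, 0, 0], [2, 0.4, 0, 0, 0, 0], [3, 0.5, 0, 0, 0, 0], [4, 0.5, 0, 0, 0, 0], [5, 0.5, 0, 0, 0, 0], [6, 0.5, 0, 0, 0, 0], [7, 0.5, 0, 0, 0, 0], [8, 0.5, 0, 0, 0, 0], [9, 0.5, 0, 0, 0, 0], [10, 0.5, 0, 0, 0, 0], [11, 0.5, 0, 0, 0, 0], [12, 0.5, 0, 0, 0, 0]]])

```text
t: 7.4
tool_pos: [0.5565, 0.1102, 0.2271]
tool_rot: [-2.03, -2.398, 0.0]
contact_force: [0.9, -0.0, 1.2]
opening: 0.0216
grip_force: 0.2
```

```bash
python3 -c "
from h import *
where()
im,d=get_image('wrist');cv2.imwrite('pics/w5.png',im)"
```

```text
tcp B 13.4 103.7 tip z 54.1 t 7.4 op 0.021608624907152665 [ 0.94869157 -0.03062124  1.24617647]
```

View pics/w5.png

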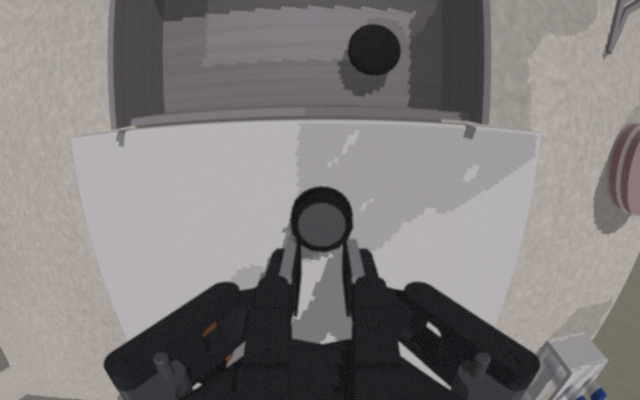

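Cap b is still nested at (321,218) and the vial has been passed. I'll finish this push, drifting slightly away from cap a, then lift.

Call:
arm_command(plan=[[[1, 0, 0, 0, 0, 0], [2, -0.3, 0, 0, 0, 0], [3, -0.6, 0, 0, 0, 0], [4, -0.9, 0, 0, 0, 0], [5, -1.2, 0, 0, 0, 0], [6, -1.2, 0, 0, 0, 0], [7, -1.2, 0, 0, 0, 0], [8, -1.2, 0, 0, 0, 0], [8.4, -1.2, 0, 0, 0, 0], [8.4, -1.2, 0, 0, 0, 0], [8.4, -1.2, -3, 0, 0, 0], [8.4, -1.2, -7.5, 0, 0, 0]]])

```text
t: 8.45
tool_pos: [0.5292, 0.1895, 0.2943]
tool_rot: [-2.026, -2.393, 0.014]
contact_force: [1.7, -0.0, 0.3]
opening: 0.0213
grip_force: 0.0
```

```bash
python3 -c "
from h import *
where();go(-138,-56,130,-90)
im,d=get_image('top');cv2.imwrite('pics/t6.png',cv2.resize(im[100:300,150:450],None,fx=2,fy=2))"
```

```text
tcp B -0.5 186.5 tip z 121.3 t 8.45 op 0.021327421647765597 [ 1.69709412 -0.03025211  0.31159737]
go (-138, -56, 130, -90) [-24.25 -13.76  -0.7 ] [-0.008  0.009  1.571]
```

View pics/t6.png

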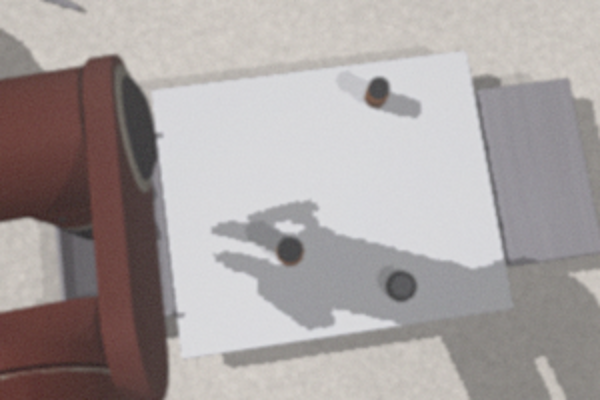

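The top view shows the vial at (290,250) and the jar at (378,92) undisturbed. Only cap c is left on the board, at (401,286). I'll turn 90° and go to its outer side.

Call:
arm_command(plan=[[[-5, -3, -2, 0, 0, 0.4], [-12, -7, -2, 0, 0, 0.8], [-24.2, -14, -1.5, 0, 0, 1.2], [-24.2, -14, -1, 0, 0, 1.57], [-24.2, -14, -1, 0, 0, 1.57], [-24.2, -14, -1, 0, 0, 1.57], [-24.2, -14, -1, 0, 0, 1.57], [-24.2, -14, -1, 0, 0, 1.57], [-24.2, -14, -1, 0, 0, 1.57], [-24.2, -14, -1, 0, 0, 1.57], [-24.2, -14, -1, 0, 0, 1.57], [-24.2, -14, -1, 0, 0, 1.57]]])

```text
t: 9.5
tool_pos: [0.4329, -0.0723, 0.3091]
tool_rot: [3.12, 0.36, 0.001]
contact_force: [-0.8, 0.3, 0.7]
opening: 0.0211
grip_force: 0.0
```

Call:
arm_command(plan=[[[0, 0, 0, 0, 0, 0], [0, 0, 0, 0, 0, 0], [0, 0, 0, 0, 0, 0]]])

```text
t: 9.75
tool_pos: [0.433, -0.0719, 0.3089]
tool_rot: [3.119, 0.375, 0.0]
contact_force: [0.2, -0.5, 0.7]
opening: 0.0212
grip_force: 0.0
```

```bash
python3 -c "
from h import *
where();print(get_obs()['q'].round(2));go(-142,-56,53,-90)"
```

```text
tcp B -138.5 -55.5 tip z 135.9 t 9.75 op 0.021210311617113956 [ 0.17560273 -0.49737627  0.65104231]
[-0.33 -0.34  2.13 -0.    1.35  1.  ]
go (-142, -56, 53, -90) [-0.35  0.02  8.29] [ 0.    -0.     0.073]
```

Call:
arm_command(plan=[[[-0.4, 0, 3.5, 0, 0, 0.073], [-0.4, 0, 7, 0, 0, 0.073], [-0.4, 0, 8.2, 0, 0, 0.073], [-0.4, 0, 8.2, 0, 0, 0.073], [0.5, 0, 8.2, 0, 0, 0.073], [1.4, 0, 8.2, 0, 0, 0.073], [2.3, 0, 8.2, 0, 0, 0.073], [3.2, 0, 8.2, 0, 0, 0.073], [4.2, 0, 8.2, 0, 0, 0.073], [5.2, 0, 8.2, 0, 0, 0.073], [6.2, 0, 8.2, 0, 0, 0.073], [7.2, 0, 8.2, 0, 0, 0.073]]])

```text
t: 10.75
tool_pos: [0.5041, -0.0545, 0.2269]
tool_rot: [3.131, 0.258, 0.0]
contact_force: [-0.7, -0.3, -0.3]
opening: 0.0215
grip_force: 0.3
```

Call:
arm_command(plan=[[[1, 0, 0, 0, 0, 0], [2, 0, 0, 0, 0, 0], [3, 0, 0, 0, 0, 0], [4, 0, 0, 0, 0, 0], [4.7, 0, 0, 0, 0, 0], [5.1, 0, 0, 0, 0, 0], [5.1, 0, 0, 0, 0, 0], [4, 0, 0, 0, 0, 0], [3, 0, 0, 0, 0, 0], [3, 0, -4, 0, 0, 0], [3, 0, -7.5, 0, 0, 0], [3, 0, -7.5, 0, 0, 0]]])

```text
t: 11.75
tool_pos: [0.5341, -0.0506, 0.3097]
tool_rot: [3.127, 0.256, 0.019]
contact_force: [1.3, 0.0, 2.5]
opening: 0.0211
grip_force: 0.0
```

```bash
cat > w.py <<'E'
from h import *
where()
o=get_obs();c=calibration('wrist');P=np.array(c['pose']);im,d=get_image('wrist')
v,u=np.mgrid[:400,:640];x=(u-c['cx'])/c['fx'];y=(v-c['cy'])/c['fy'];r=np.hypot(x,y)+1e-9
s=np.tan(np.minimum(r,1.4))/r
p=np.stack([x*s*d,-y*s*d,-d],-1)@P[:3,:3].T+P[:3,3]
cc,lx,ly=fr();g=p[...,:2]-cc;bx,by=g@lx*1000,g@ly*1000
k=((d>0)&(abs(p[...,2]-.063)<.005)&(im.max(2)<110)&(abs(bx)<140)&(abs(by)<165)).astype(np.uint8)
n,l,st,ce=cv2.connectedComponentsWithStats(k)
for i in range(1,n):
  if st[i,4]>150: print(ce[i].round(),st[i,4],bx[l==i].mean().round(1),by[l==i].mean().round(1))
E
python3 w.py; python3 -c "
from h import *
go(8,-108,130)"
```

```text
tcp B -35.2 -51.2 tip z 136.7 t 11.75 op 0.021072208568990707 [1.26346115 0.03675551 2.47422298]
[319. 153.] 1350 7.3 -50.5
[201. 220.] 213 -44.0 43.2
go (8, -108, 130, 0) [4.39 5.7  0.45] [ 0.01  -0.004 -1.573]
```

Call:
arm_command(plan=[[[1, 1.5, 0, 0, 0, -0.4], [2, 3, 0, 0, 0, -0.8], [4.4, 5.3, 0, 0, 0, -1.2], [4.4, 5.3, 0, 0, 0, -1.573], [4.4, 5.3, 0, 0, 0, -1.573], [4.4, 5.3, 0, 0, 0, -1.573], [4.4, 5.3, 0, 0, 0, -1.573], [4.4, 5.3, 0, 0, 0, -1.573], [4.4, 5.3, 0, 0, 0, -1.573], [4.4, 5.3, 0, 0, 0, -1.573], [4.4, 5.3, 0, 0, 0, -1.573], [4.4, 5.3, 0, 0, 0, -1.573]]])

```text
t: 12.8
tool_pos: [0.5836, -0.095, 0.3002]
tool_rot: [-2.107, -2.327, 0.002]
contact_force: [0.7, -0.6, -0.7]
opening: 0.0215
grip_force: 0.0
```

```bash
python3 w.py; python3 -c "
from h import *
go(8,-102,53)"
```

```text
tcp B 6.3 -103.2 tip z 127.2 t 12.8 op 0.021527779969342194 [ 0.68406755 -0.58541563 -0.70879972]
[231.  13.] 167 -45.5 41.1
[318. 137.] 1499 6.8 -49.9
[437. 142.] 151 89.4 -56.9
go (8, -102, 53, 0) [0.12 0.18 7.42] [-0.002 -0.001 -0.063]
```

Call:
arm_command(plan=[[[0.1, 0.1, 3.5, 0, 0, -0.063], [0.1, 0.1, 6.5, 0, 0, -0.063], [0.1, 0.1, 7.3, 0, 0, -0.063], [0.1, 0.1, 7.3, 0, 0, -0.063], [0.1, 0.1, 7.3, 0, 0, -0.063]]])

```text
t: 13.27
tool_pos: [0.585, -0.094, 0.2282]
tool_rot: [-2.043, -2.385, 0.001]
contact_force: [-0.2, 0.4, 0.4]
opening: 0.0213
grip_force: 0.0
```

Call:
arm_command(plan=[[[1, 0, 0, 0, 0, 0], [2, 0, 0, 0, 0, 0], [3, 0, 0, 0, 0, 0], [4, 0, 0, 0, 0, 0], [5, 0.1, 0, 0, 0, 0], [6, 0.3, 0, 0, 0, 0], [7, 0.5, 0, 0, 0, 0], [8, 0.7, 0, 0, 0, 0], [9, 0.8, 0, 0, 0, 0], [10, 0.8, 0, 0, 0, 0], [11, 0.8, 0, 0, 0, 0], [12, 0.8, 0, 0, 0, 0]]])

```text
t: 14.27
tool_pos: [0.5746, 0.0268, 0.2288]
tool_rot: [-2.041, -2.388, 0.0]
contact_force: [-0.1, -1.0, 0.3]
opening: 0.0214
grip_force: 0.3
```

```bash
python3 -c "
from h import *
where()"; python3 w.py
```

```text
tcp B 17.4 18.4 tip z 55.8 t 14.2667 op 0.02143256523876338 [-0.10528404 -1.01801987  0.28202656]
tcp B 17.4 18.4 tip z 55.8 t 14.2667 op 0.02143256523876338 [-0.10528404 -1.01801987  0.28202656]
[197. 190.] 497 -42.1 57.0
[321. 224.] 3243 17.0 39.7
```

Call:
arm_command(plan=[[[1, 0, 0, 0, 0, 0], [2, 0, 0, 0, 0, 0], [3, 0, 0, 0, 0, 0], [4, 0, 0, 0, 0, 0], [5, 0, 0, 0, 0, 0], [6, 0, 0, 0, 0, 0], [7, 0, 0, 0, 0, 0], [7.8, -0.3, 0, 0, 0, 0], [8.6, -0.7, 0, 0, 0, 0], [9.4, -1.1, 0, 0, 0, 0], [10.2, -1.5, 0, 0, 0, 0], [11, -1.9, 0, 0, 0, 0]]])

```text
t: 15.32
tool_pos: [0.5382, 0.1321, 0.2288]
tool_rot: [-2.042, -2.388, 0.0]
contact_force: [0.2, 0.2, -0.3]
opening: 0.0213
grip_force: 0.1
```

Call:
arm_command(plan=[[[0.8, -0.4, 0, 0, 0, 0], [1.6, -0.8, 0, 0, 0, 0], [2.4, -1.2, 0, 0, 0, 0], [3.2, -1.6, 0, 0, 0, 0], [4, -1.8, 0, 0, 0, 0], [5, -1.8, 0, 0, 0, 0], [5.6, -1.8, 0, 0, 0, 0], [5.6, -1.8, 0, 0, 0, 0], [5.6, -1.8, -3, 0, 0, 0], [5.6, -1.8, -7, 0, 0, 0], [5.6, -1.8, -7, 0, 0, 0], [5.6, -1.8, -7, 0, 0, 0]]])

```text
t: 16.32
tool_pos: [0.5138, 0.1842, 0.3025]
tool_rot: [2.039, 2.384, 0.009]
contact_force: [-0.5, -0.3, -1.4]
opening: 0.0212
grip_force: 0.0
```

```bash
python3 -c "
from h import *
where()
im,d=get_image('wrist');cv2.imwrite('pics/w9.png',im)"
```

```text
tcp B -16.5 183.8 tip z 129.5 t 16.3167 op 0.021156150972923893 [-0.53110812 -0.34546971 -1.42551543]
```

View pics/w9.png

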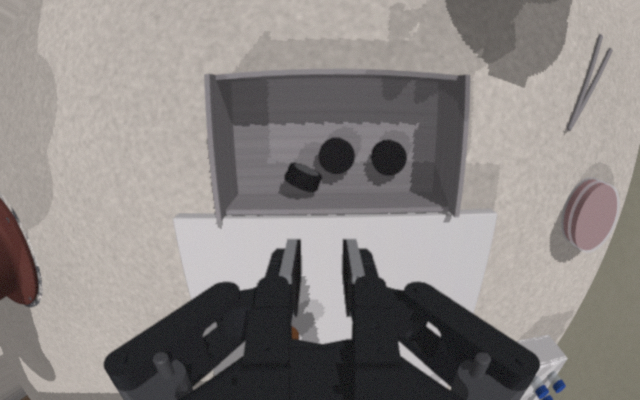

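The wrist view shows all three caps in the bin at (337,155), (389,157) and (303,177). The last one leans against its neighbour. I'll let it settle, check the bottles and hand in.

Call:
arm_command(plan=[[[-3, 0, -3, 0, 0, 0], [-3, 0, -3, 0, 0, 0], [-3, 0, -3, 0, 0, 0], [-3, 0, -3, 0, 0, 0], [-3, 0, -3, 0, 0, 0], [-3, 0, -3, 0, 0, 0], [-3, 0, -3, 0, 0, 0], [-3, 0, -3, 0, 0, 0], [-3, 0, -3, 0, 0, 0], [-3, 0, -3, 0, 0, 0], [-3, 0, -3, 0, 0, 0], [-3, 0, -3, 0, 0, 0]]])

```text
t: 17.37
tool_pos: [0.517, 0.1544, 0.3289]
tool_rot: [-2.042, -2.388, -0.0]
contact_force: [0.1, 0.0, 0.5]
opening: 0.0216
grip_force: 0.0
```

Run:
```python
from h import *
z=np.load('pics/top0.npz')['im'].astype(int);a=get_image('top')[0].astype(int)
for n,(u,v) in(('jar',(339,146)),('vial',(295,225))):
  f=lambda i:np.argwhere(i[v-12:v+13,u-12:u+13].max(2)<80).mean(0).round(1)
  print(n,f(z),f(a))
print(finish_job())
```

```text
jar [10.5 11.9] [ 8.6 11.6]
vial [11.9 11.7] [11.  11.5]
the job is handed in; nothing more can be done
None
```

All three caps are in the discard bin, the vial and jar look upright and essentially where they were, and the job is handed in at about 17 s of the 58 s limit; no verdict was shown, and the third cap came to rest leaning on its neighbour.

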